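# Load the wash basket and hold the tank lid open

## Task

Pick up the small tray by its upright grip and tip it so that all four nuts slide off into the basket standing on the bench, then set the empty tray back down flat on the bench, clear of the tank. Then lift the cleaning tank's lid by its handle and finish holding it open at 45 degrees, so that I can lower the basket in: the lid falls shut by itself, so finish while still holding it there, steady, with nothing but your gripper keeping it up. Do not disturb the oil bottle, the bearing and the spanner where they are.

Things in the scene. Friction and masses are not known exactly. Their poses are not given: they have to be found in the camera images.
- tray: Small aluminium tray, 110 mm long (its x) by 130 mm wide (its y), 0.2 kg empty, flat on the bench, loaded with four nuts. Origin at the centre of its underside, z up. Floor 4 mm thick; walls 22 mm high, 4 mm thick, on both sides and at the rear (+x end); the front (-x end) is an open lip. Smooth: nuts start to slide when it is tilted 18 to 26 degrees. Has an upright grip plate at the rear.
- tray_grip (a point): Point to grasp on the tray's upright flat grip plate, at (51, 0, 63) mm in the tray's frame, axes as the tray's. The plate is 8 mm thick along the tray's x (close the fingers along that), 60 mm wide along y, and its top is 85 mm above the tray's underside, 22 mm above this point.
- tray_lip (a point): Middle of the tray's open front lip, on the upper face of the floor, at (-55, 0, 4) mm in the tray's frame.
- nut0_center (a point): Centre of one of four equal steel hexagon nuts lying loose on the tray, 26 mm across flats, 15 mm high, 45 g; axis along its z.
- nut1_center (a point): Centre of one of four equal steel hexagon nuts lying loose on the tray, 26 mm across flats, 15 mm high, 45 g; axis along its z.
- nut2_center (a point): Centre of one of four equal steel hexagon nuts lying loose on the tray, 26 mm across flats, 15 mm high, 45 g; axis along its z.
- nut3_center (a point): Centre of one of four equal steel hexagon nuts lying loose on the tray, 26 mm across flats, 15 mm high, 45 g; axis along its z.
- basket: Open steel basket standing loose on the bench, 160 mm (its x) by 180 mm (its y) by 70 mm high, walls and floor 4 mm thick, 0.9 kg. Origin at the centre of its underside, z up.
- tank: Cleaning tank fixed to the bench: empty open sheet-steel box 210 mm (its x) by 280 mm (its y) by 120 mm high with a lid on top. Origin at the centre of its underside, z up; its -x side is the front, where the lid's handle is; the hinge runs along its y at the rear (+x) top edge.
- tank_lid (a joint): Opening angle of the tank's lid in rad: 0 shut (level), growing as the front edge swings up about the hinge (so +0.785 is 45 degrees); stop at 1.3. Lid 6 mm thick, about 0.45 to 0.75 kg, no spring or stay: it falls shut from any angle when let go.
- tank_lid_handle (a point): Middle of the lid's handle: a round steel bar 12 mm thick, parallel to the hinge (the tank's y), 120 mm long between two 10 mm rods that carry it 70 mm in front of the lid's front edge, in the plane of the lid. 280 mm from the hinge axis, 123 mm above the bench when shut. The space below it is free. The bar may turn between the fingers.
- tank_lid_hinge (a point): Point on the hinge axis, at the middle of the tank's rear top edge (105 mm behind the tank's centre, 120 mm above the bench). The handle's middle is (-280, 0, 3) mm from it when shut, in the tank's axes.
- oil_bottle: Bystander: upright white bottle, 60 mm wide, 150 mm high. Origin at the centre of its underside.
- bearing: Bystander: steel ring lying flat, 72 mm outside, 32 mm hole, 20 mm high. Origin at the centre of its underside.
- spanner: Bystander: steel spanner about 170 mm long lying on the bench along its x, nearer to the robot than the other things. Origin at its middle, on its underside.

How it is judged:
On the way, in this order (a step that is already met when the one before it is completed fails the run):
1. all four nuts are in the basket, while the tray is still held tipped (x of nut0_center in the frame of basket between -0.078 and 0.078 m and y of nut0_center in the frame of basket between -0.088 and 0.088 m and z of nut0_center in the frame of basket between 0 and 0.06 m and x of nut1_center in the frame of basket between -0.078 and 0.078 m and y of nut1_center in the frame of basket between -0.088 and 0.088 m and z of nut1_center in the frame of basket between 0 and 0.06 m and x of nut2_center in the frame of basket between -0.078 and 0.078 m and y of nut2_center in the frame of basket between -0.088 and 0.088 m and z of nut2_center in the frame of basket between 0 and 0.06 m and x of nut3_center in the frame of basket between -0.078 and 0.078 m and y of nut3_center in the frame of basket between -0.088 and 0.088 m and z of nut3_center in the frame of basket between 0 and 0.06 m and contact force between the fingers and tray above 0.5 N and angle between tray's own z axis and vertical above 0.3 rad), for 0.1 s.
2. the empty tray is back flat on the bench, let go (x of nut0_center in the frame of basket between -0.078 and 0.078 m and y of nut0_center in the frame of basket between -0.088 and 0.088 m and z of nut0_center in the frame of basket between 0 and 0.06 m and x of nut1_center in the frame of basket between -0.078 and 0.078 m and y of nut1_center in the frame of basket between -0.088 and 0.088 m and z of nut1_center in the frame of basket between 0 and 0.06 m and x of nut2_center in the frame of basket between -0.078 and 0.078 m and y of nut2_center in the frame of basket between -0.088 and 0.088 m and z of nut2_center in the frame of basket between 0 and 0.06 m and x of nut3_center in the frame of basket between -0.078 and 0.078 m and y of nut3_center in the frame of basket between -0.088 and 0.088 m and z of nut3_center in the frame of basket between 0 and 0.06 m and angle between tray's own z axis and vertical below 0.08 rad and height (world z) of tray between -0.008 and 0.008 m and linear speed of tray below 0.03 m/s and contact force between the fingers and tray below 0.1 N), for 0.2 s.
At the end, for the whole second after the job is handed in: All four nuts lie in the upright basket on the bench; the tray lies flat on the bench (within 8 mm, 4.5 degrees), untouched; the lid is held still (under 0.05 rad/s) at 45 degrees within 7 by the fingers at its handle (within 90 mm of its middle); tray and basket do not touch tank or lid (all of step 2 and angle between basket's own z axis and vertical below 0.1 rad and height (world z) of basket below 0.01 m and value of joint tank_lid between 0.665 and 0.905 rad and velocity of joint tank_lid between -0.05 and 0.05 rad/s and contact force between the fingers and tank above 0.5 N and distance between the grasp point and tank_lid_handle below 0.09 m and contact force between each of tray, basket and tank below 0.1 N); the arm keeps its last pose, push and grip.
It fails at once if the oil bottle is moved by more than 30 mm (distance of oil_bottle from where it was at the start of the episode above 0.03 m).
It fails at once if the bearing is moved by more than 30 mm (distance of bearing from where it was at the start of the episode above 0.03 m).
It fails at once if the spanner is moved by more than 30 mm (distance of spanner from where it was at the start of the episode above 0.03 m).
It also fails if it takes over 72 s, if anything falls off the work surface, if the arm or the gripper's body presses on something with over 40 N, if the wrist force passes 120 N, or if a joint passes its speed limit or range.

## Robot

A 7-joint arm with a two-finger parallel gripper is mounted at the origin on the work surface. World frame = base frame: x ahead of the robot, y to its left, z up, the work surface at z = 0. Lengths are in m, angles in rad, forces in N, time in s.
With the tool pointing down it reaches from about 0.4 to 0.85 m from the base axis. Payload 4.5 kg.
Tool frame: the origin (TCP) lies on the centre line of the jaws, within the pads' length; the fingertips stand arm.tcp_to_tips ahead of it and the grasp point (between the pads) lies 3 mm ahead of it (arm.tcp_to_tips is the distance from the TCP to the fingertips, in m); z points along the fingers, x is the direction in which the jaws open and shut, and the axes are right-handed (so a half turn about z gives the same grasp; the last joint's range is limited). The gripper opens to 88 mm and grips with 3 to 60 N. Pads are 18 mm wide; open, the fingers measure 123 mm over their backs; the gripper's body (75 mm by 187 mm) begins 45 mm behind the grasp point.
Start: joints at [1.273, 0.689, -0.195, 1.565, 0.157, 0.902, -0.215], TCP at [0.204, -0.591, 0.261] pointing down, gripper open.
Joint ranges: [-3.01, 3.01], [-0.46, 2.08], [-1.47, 1.51], [0.13, 2.56], [-1, 4.14], [0.04, 2.09], [-2.66, 2.66]. Speed limits (rad/s): [2.57, 2.57, 3.14, 3.14, 3.14, 3.14, 3.14].

## Interface

Orientations are given as a rotation vector (axis times angle).
In Python, from plant import arm, imaging gives the robot as it stands.
- The arm moves only by the shell command python3 -m crank 'ROWS' [FORCE]. ROWS is JSON, a list of rows, each a list of 3 entries, a list of its own where there are three numbers: the shift along the tool's x, y, z in units of 30 mm (1.0 is 30 mm), then the turn, a rotation vector about the tool's x, y, z in units of 6 degrees (1.0 is 6 degrees), then the opening, from 0 (shut) to 1 (fully open). In form: [[[dx, dy, dz], [ax, ay, az], fingers], ...]. A call has 1 to 8 rows; each row shifts and turns the pose as measured when the row begins, along the tool's axes as they then stand; what a row does not reach is not made up. A row lasts 1/10 s, in which the tool goes at most 50 mm and 8.59 degrees, less where a joint would pass 70% of its speed; a pose out of reach is approached as far as the arm can. A call is refused whole if a number of a shift passes 1 or a number of a turn 1, either way. A call with a gripper value outside its range is refused whole. The fingers move at their own pace and stop on an object; FORCE is the grip in N (left out, the last holds). Time passes only in rows, so rows that do not move let the fingers close. It gives the time, the measured TCP pose, the force and the opening at its end, in the units of the state.
- arm.observe(): the state, without advancing time (a new reading comes with each control period).
- imaging.capture(name): name is "scene" or "top"; returns the picture (480x640x3 uint8, red, green, blue); there is no depth.
- imaging.camera_model(name): a dict with "vfov" (degrees; the focal length in pixels is half the picture's height over the tangent of half this angle, whatever the lens; pixels are square), "cx", "cy" (the principal point, pixels), "R" (3x3) and "t" (3): a world point X has camera coordinates R X + t. Camera axes: x right, y down, z forward; pixel columns grow to the right and rows downward; lengths in m; the calibration is good to about 2 mm. A picture is of the moment at which its call begins. camera_model takes no time and is no camera call.
- arm.job_done(): hands the job in, once; it reports no verdict.
The state is a dict: "clock": time; "qpos": joint angles; "qd": joint speeds; "joint_torque": joint torques, N m; "position": TCP position; "tcp_rot": TCP orientation; "wrist_force": force on the tool from outside, world axes, zero at the start; "ft_torque": the same for the moment, N m; "finger_gap": finger opening in m.
Only numpy, scipy, OpenCV 4.12 (cv2) and the standard library are available. Lean on these libraries where they do the work, as an engineer would, in place of code of your own. Each camera call takes 0.05 s, during which the arm holds its last target.

## Working session

There is one attempt and no reset: what is moved stays moved. The work goes in short steps, Python scripts to look and compute and a shell command to move; the robot and the scene stay as the last step left them, time stands still between calls to the robot, and variables do not carry over. Pictures are saved under pics/ and viewed, and the job is handed in when it is done.

```bash
ls; mkdir -p pics; python3 - <<'E'
from plant import arm, imaging
import cv2
print(arm.observe(), arm.tcp_to_tips)
for n in("scene","top"):
    im=imaging.capture(n); cv2.imwrite(f"pics/{n}0.png",im[:,:,::-1]); print(n,imaging.camera_model(n))
E
```

```text
pics
{'clock': 0.0, 'qpos': array([ 1.27280574,  0.69000745, -0.1945008 ,  1.56636348,  0.15729904,
        0.90247367, -0.21508271]), 'qd': array([-0.00038504,  0.00189303,  0.00104881,  0.00055554, -0.00023801,
        0.00023578, -0.00075037]), 'joint_torque': array([ 5.91103490e-04, -5.27551317e+01, -1.26679312e+00, -1.53427273e+01,
       -5.26854582e-02,  6.61531580e-03,  1.83748780e-04]), 'position': array([ 0.20334036, -0.59036392,  0.25988982]), 'tcp_rot': array([-2.55707985e+00,  1.82342395e+00,  2.49849458e-03]), 'wrist_force': array([ 0.16415609, -0.3460463 , -0.09172897]), 'ft_torque': array([-0.02845383,  0.02958669, -0.03980645]), 'finger_gap': 0.08808914176708184} 0.022
scene {'vfov': 51.840979619053826, 'cx': 316.041821016081, 'cy': 238.3899541355654, 'R': array([[ 0.15337346,  0.98805386, -0.01503849],
       [ 0.81531687, -0.1351293 , -0.56302617],
       [-0.55833232,  0.07409214, -0.82630223]]), 't': array([-0.07107983, -0.41734294,  1.51201224])}
top {'vfov': 50.23117071358521, 'cx': 320.77959535073217, 'cy': 234.77761826413368, 'R': array([[-0.01623171, -0.99972355,  0.01701063],
       [-0.99360594,  0.0142266 , -0.11200375],
       [ 0.11173079, -0.01871988, -0.99356218]]), 't': array([-0.0067186 ,  0.56797018,  1.15884805])}
```

View pics/scene0.png

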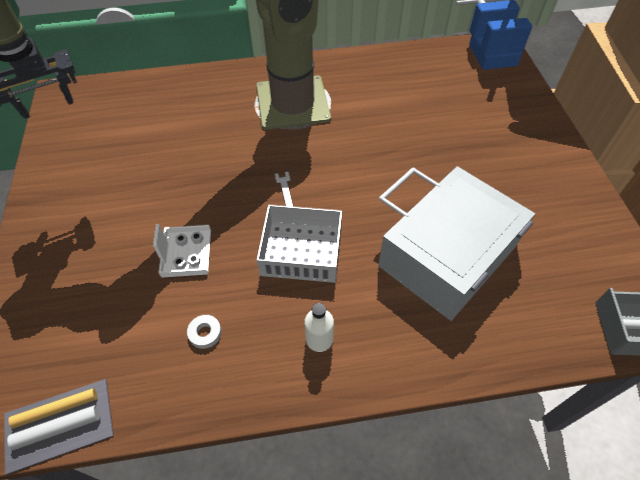

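View pics/top0.png

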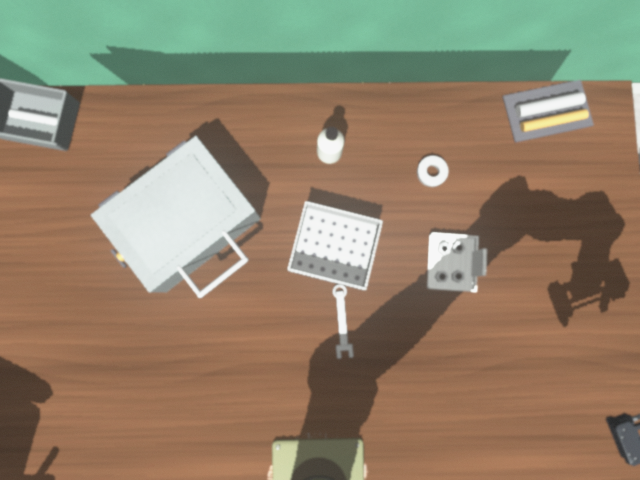

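```bash
python3 - <<'E'
import cv2
im=cv2.imread("pics/top0.png")
a=cv2.resize(im[215:310,270:500],None,fx=3.4,fy=3.4,interpolation=cv2.INTER_CUBIC);cv2.imwrite("pics/c1.png",a)
a=cv2.resize(im[120:310,80:280],None,fx=3.1,fy=3.1,interpolation=cv2.INTER_CUBIC);cv2.imwrite("pics/c2.png",a)
im=cv2.imread("pics/scene0.png")
a=cv2.resize(im[190:300,140:350],None,fx=3.8,fy=3.8,interpolation=cv2.INTER_CUBIC);cv2.imwrite("pics/c3.png",a)
E
```

```text
(no output)
```

View pics/c1.png

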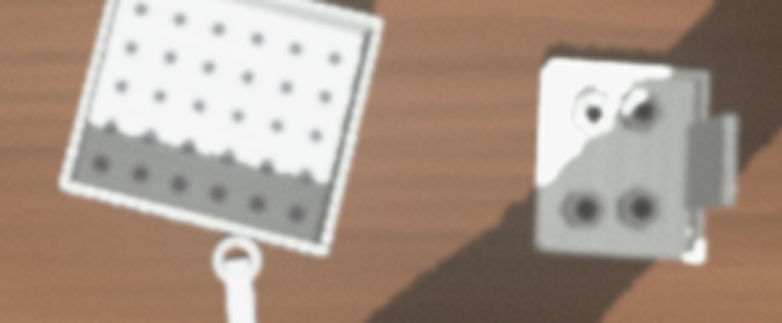

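View pics/c2.png

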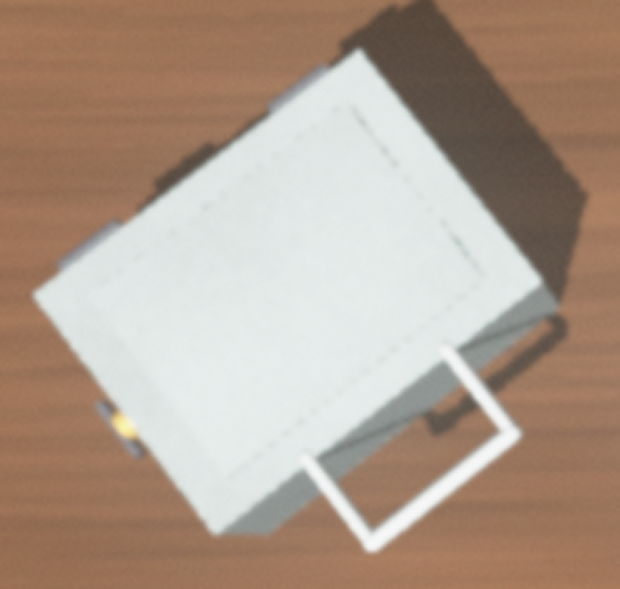

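View pics/c3.png

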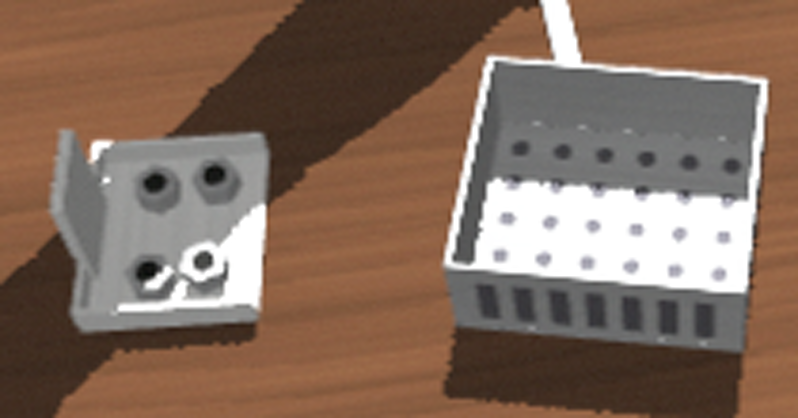

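```bash
cat > h.py <<'E'
import numpy as np
from plant import arm, imaging
from scipy.optimize import least_squares
from scipy.spatial.transform import Rotation as Rot
def proj(n,X):
    m=imaging.camera_model(n);f=240/np.tan(np.radians(m['vfov']/2))
    c=np.atleast_2d(X)@m['R'].T+m['t'];return c[:,:2]/c[:,2:]*f+[m['cx'],m['cy']]
def unproj(n,u,z):
    m=imaging.camera_model(n);f=240/np.tan(np.radians(m['vfov']/2))
    d=np.array([(u[0]-m['cx'])/f,(u[1]-m['cy'])/f,1])@m['R'];o=-m['R'].T@m['t'];return o+d*(z-o[2])/d[2]
def fit(obs,x0):
    # obs: list (cam,model pt,pixel)
    def r(p):
        R=Rot.from_euler('z',p[2]).as_matrix();return np.concatenate([(proj(c,R@np.array(m)/1000+[p[0],p[1],0])[0]-u) for c,m,u in obs])
    s=least_squares(r,x0,x_scale=[.1,.1,.1]);return s.x,s.fun.reshape(-1,2).round(1)
E
python3 - <<'E'
from h import *
c1=lambda u,v:(270+u/3.4-.35,215+v/3.4-.35)
c2=lambda u,v:(80+u/3.1-.35,120+v/3.1-.35)
c3=lambda u,v:(140+u/3.8-.35,190+v/3.8-.35)
T,S="top","scene"
np.set_printoptions(precision=4,suppress=True)
# basket: corner order; guess x axis: image-up in top (world +x), 160; y=180 horizontal? check both
px=[(305.5,202.5),c1(382,18),c1(327,252),c1(62,187)]
P=[unproj(T,p,.07)for p in px];print(P,[np.linalg.norm(P[i]-P[(i+1)%4])for i in range(4)])
ps=[c3(490,58),c3(766,80),c3(748,293),c3(447,266)]
Q=[unproj(S,p,.07)for p in ps];print(Q,[np.linalg.norm(Q[i]-Q[(i+1)%4])for i in range(4)])
# tray
pt=[c1(545,60),c1(537,250),c1(705,262),c1(710,70)]
P=[unproj(T,p,.022)for p in pt];print('tray',P,[np.linalg.norm(P[i]-P[(i+1)%4])for i in range(4)])
obs=[(T,m,p)for m,p in zip([(-55,-65,22),(-55,65,22),(55,65,22),(55,-65,22)],pt)]
obs=[(T,(-55,65,22),pt[1]),(T,(55,65,22),pt[2]),(T,(55,-65,22),pt[3]),(T,(-55,-65,22),pt[0])]
c=sum(P)/4
for yaw in(-1.57,):
  for sg in (1,-1):
    o=[(a,(m[0],sg*m[1],m[2]),u)for a,m,u in obs]+[(T,(55,30*-sg,85),c1(738,115)),(T,(55,30*sg,85),c1(733,205))]
    print(fit(o,[c[0],c[1],yaw]))
# tank
pk=[c2(36,295),c2(360,48),c2(543,283),c2(215,533)]
P=[unproj(T,p,.126)for p in pk];print('tank',P,[np.linalg.norm(P[i]-P[(i+1)%4])for i in range(4)])
hp=[c2(373,546),c2(516,433)]
P=[unproj(T,p,.123)for p in hp];print('handle',P,np.linalg.norm(P[0]-P[1]))
E
```

```text
[array([0.6376, 0.0188, 0.07  ]), array([ 0.5953, -0.1538,  0.07  ]), array([ 0.4411, -0.1131,  0.07  ]), array([0.4863, 0.06  , 0.07  ])] [np.float64(0.17765232329739228), np.float64(0.15954799643829123), np.float64(0.17889300482404938), np.float64(0.1568635699250336)]
[array([ 0.4419, -0.1122,  0.07  ]), array([0.4883, 0.0584, 0.07  ]), array([0.6408, 0.0195, 0.07  ]), array([ 0.5936, -0.153 ,  0.07  ])] [np.float64(0.17681607226855842), np.float64(0.157329821894858), np.float64(0.1788860235468293), np.float64(0.15702524336311507)]
tray [array([ 0.5711, -0.2728,  0.022 ]), array([ 0.4404, -0.2621,  0.022 ]), array([ 0.4303, -0.3772,  0.022 ]), array([ 0.5625, -0.3874,  0.022 ])] [np.float64(0.13120352824759063), np.float64(0.11557425040425863), np.float64(0.13256789343085115), np.float64(0.11488404900195164)]Traceback (most recent call last):
  File "<stdin>", line 21, in <module>
  File "h.py", line 15, in fit
    s=least_squares(r,x0,x_scale=[.1,.1,.1]);return s.x,s.fun.reshape(-1,2).round(1)
    return func(*args, **kwargs)
    result = trf(vector_fun.fun, vector_fun.jac, x0, f0
[... 1104 characters left out ...]
t_1d(self.fun(x, *self.args, **self.kwargs))
                      ~~~~~~~~^^^^^^^^^^^^^^^^^^^^^^^^^^^^^^
    return np.atleast_1d(self.fun(x))
                         ~~~~~~~~^^^
    return self.f(x, *self.args, **self.kwargs)
           ~~~~~~^^^^^^^^^^^^^^^^^^^^^^^^^^^^^^
  File "h.py", line 14, in r
    R=Rot.from_euler('z',p[2]).as_matrix();return np.concatenate([(proj(c,R@np.array(m)/1000+[p[0],p[1],0])[0]-u) for c,m,u in obs])
                                                                   ~~~~^^^^^^^^^^^^^^^^^^^^^^^^^^^^^^^^^^^^
  File "h.py", line 6, in proj
    m=imaging.camera_model(n);f=240/np.tan(np.radians(m['vfov']/2))
ValueError: time passes only in moves, steps and waits
```

```bash
sed -i 's/^def proj/CM={n:imaging.camera_model(n) for n in("top","scene")}\ndef proj/; s/m=imaging.camera_model(n);/m=CM[n];/' h.py
python3 - <<'E'
from h import *
c1=lambda u,v:(270+u/3.4-.35,215+v/3.4-.35)
c2=lambda u,v:(80+u/3.1-.35,120+v/3.1-.35)
c3=lambda u,v:(140+u/3.8-.35,190+v/3.8-.35)
T,S="top","scene"
np.set_printoptions(precision=4,suppress=True)
pt=[c1(545,60),c1(537,250),c1(705,262),c1(710,70)]
o=[(T,m,p) for m,p in zip([(-55,65,22),(-55,-65,22),(55,-65,22),(55,65,22)],pt)]+[(T,(55,30,85),c1(738,115)),(T,(55,-30,85),c1(733,205))]
o2=[(S,(-55,65,22),c3(257,322)),(S,(-55,-65,22),c3(268,135)),(S,(55,65,22),c3(75,318)),(S,(55,30,85),c3(52,205)),(S,(55,-30,85),c3(62,130))]
for q in(o,o2,o+o2):
    s=fit(q,[.5,-.32,-1.57]);print('tray',s[0],s[1].tolist())
px=[(305.5,202.5),c1(382,18),c1(327,252),c1(62,187)]
ps=[c3(748,293),c3(447,266),c3(490,58),c3(766,80)]
mm=[(80,90,70),(80,-90,70),(-80,-90,70),(-80,90,70)]
s=fit([(T,m,p)for m,p in zip(mm,px)]+[(S,m,p)for m,p in zip(mm,ps)],[.54,-.05,0.]);print('basket',s[0],s[1].tolist())
pk=[c2(36,295),c2(360,48),c2(543,283),c2(215,533)]
P=[unproj(T,p,.126)for p in pk];print('tank',P,[np.linalg.norm(P[i]-P[(i+1)%4])for i in range(4)])
hp=[c2(373,546),c2(516,433)]
P=[unproj(T,p,.123)for p in hp];print('handle',P,np.linalg.norm(P[0]-P[1]))
mm=[(105,140,126),(105,-140,126),(-105,-140,126),(-105,140,126)]
s=fit([(T,m,p)for m,p in zip(mm,pk)]+[(T,(-181,60,123),hp[0]),(T,(-181,-60,123),hp[1])]+[(S,(-175,-60,123),(409.5,169.5)),(S,(-175,60,123),(381,196.5)),
 (S,(-105,-140,126),(458,168)),(S,(-105,140,126),(386,243)),(S,(105,-140,126),(533,215)),(S,(105,140,126),(456,303))],[.6,.33,-.5]);print('tank',s[0],s[1].tolist())
for k,p in(('bearing',(433,171)),('nut',c1(593,112)),('nut',c1(641,108)),('nut',c1(583,208)),('nut',c1(639,206))):print(k,unproj(T,p,.02))
print('bottle',unproj(T,(330,150),.08),unproj(S,(319,345),.01))
print('spanner',unproj(T,(340,291),.005),unproj(T,(345,352),.005))
E
```

```text
tray [ 0.501  -0.3251 -1.653 ] [[1.2, 0.3], [1.2, -0.2], [-1.2, -0.6], [-0.9, 0.5], [-0.5, -0.2], [0.2, 0.2]]
tray [ 0.5044 -0.3236 -1.6921] [[-1.3, -3.0], [0.7, 1.0], [-0.6, -0.3], [-0.0, 2.1], [1.3, 0.4]]
tray [ 0.5022 -0.3247 -1.6682] [[1.4, -0.5], [0.6, -1.1], [-1.8, -0.8], [-0.7, 0.4], [-0.5, -0.4], [-0.3, 0.0], [-1.1, -4.2], [-0.4, -0.1], [-0.4, -0.5], [-0.2, 1.8], [0.5, 0.2]]
basket [ 0.5404 -0.0469 -0.2572] [[-0.5, -1.3], [0.2, 0.2], [0.2, 0.4], [-0.2, 0.2], [0.1, -0.1], [-0.5, 0.6], [-0.6, -0.5], [0.7, -0.9]]
tank [array([0.6071, 0.4755, 0.126 ]), array([0.7797, 0.2553, 0.126 ]), array([0.6108, 0.1272, 0.126 ]), array([0.4422, 0.3495, 0.126 ])] [np.float64(0.27975087983454433), np.float64(0.21198487259438045), np.float64(0.2789843131005611), np.float64(0.2075139062926582)]
handle [array([0.4317, 0.2433, 0.123 ]), array([0.5072, 0.1463, 0.123 ])] 0.12300799908958049
tank [0.6001 0.3097 0.7802] [[-4.1, 14.4], [-13.3, 3.0], [-4.2, -6.0], [6.6, 7.2], [8.7, 1.0], [3.1, -3.1], [-28.6, 32.4], [26.7, -26.5], [-69.3, 71.3], [63.9, -81.3], [-55.4, 74.8], [76.9, -101.4]]
bearing [ 0.7188 -0.2866  0.02  ]
nut [ 0.5347 -0.3052  0.02  ]
nut [ 0.5369 -0.3387  0.02  ]
nut [ 0.4686 -0.2954  0.02  ]
nut [ 0.4693 -0.3341  0.02  ]
bottle [ 0.7561 -0.0386  0.08  ] [ 0.7917 -0.0444  0.01  ]
spanner [ 0.4372 -0.0589  0.005 ] [ 0.2963 -0.0677  0.005 ]
```

```bash

python3 - <<'E'
from h import *
c1=lambda u,v:(270+u/3.4-.35,215+v/3.4-.35)
c2=lambda u,v:(80+u/3.1-.35,120+v/3.1-.35)
c3=lambda u,v:(140+u/3.8-.35,190+v/3.8-.35)
T,S="top","scene"
np.set_printoptions(precision=4,suppress=True)
pt=[c1(543,60),c1(536,250),c1(706,262),c1(711,70)]
o=[(T,m,p) for m,p in zip([(-55,65,22),(-55,-65,22),(55,-65,22),(55,65,22)],pt)]+[(T,(55,30,85),c1(738,115)),(T,(55,-30,85),c1(733,205))]
o2=[(S,(-55,65,22),c3(258,307)),(S,(-55,-65,22),c3(268,135)),(S,(55,65,22),c3(73,316)),(S,(55,30,85),c3(52,205)),(S,(55,-30,85),c3(62,130))]
for q in(o,o2,o+o2):
    s=fit(q,[.5,-.32,-1.57]);print('tray',s[0],s[1].tolist())
pk=[c2(36,295),c2(360,48),c2(543,283),c2(215,533)]
hp=[c2(373,546),c2(516,433)]
mm=[(105,140,126),(105,-140,126),(-105,-140,126),(-105,140,126)]
s=fit([(T,m,p)for m,p in zip(mm,pk)]+[(T,(-181,60,123),hp[0]),(T,(-181,-60,123),hp[1])]+[(S,(-175,60,123),(409.5,169.5)),(S,(-175,-60,123),(381,196.5)),
 (S,(-105,140,126),(458,168)),(S,(-105,-140,126),(386,243)),(S,(105,140,126),(533,215))],[.6,.33,.65]);print('tank',s[0],s[1].tolist())
x,y,w=s[0];R=Rot.from_euler('z',w).as_matrix()
print(R@[-.175,0,.123]+[x,y,0],R@[.105,0,.12]+[x,y,0])
E
```

```text
tray [ 0.501  -0.325  -1.6516] [[1.7, 0.4], [1.5, -0.1], [-1.5, -0.6], [-1.3, 0.5], [-0.6, -0.3], [0.1, 0.2]]
tray [ 0.5015 -0.324  -1.6704] [[-1.1, -0.6], [-0.1, -0.3], [0.3, -0.4], [0.1, 1.5], [0.8, -0.2]]
tray [ 0.5012 -0.3246 -1.6583] [[1.7, 0.2], [1.2, -0.4], [-1.8, -0.5], [-1.2, 0.6], [-0.7, -0.2], [-0.1, 0.3], [-1.0, -0.9], [-0.6, -0.6], [0.4, -0.2], [-0.1, 1.6], [0.3, -0.0]]
tank [0.6121 0.3019 0.6614] [[-0.6, -0.8], [-0.2, -0.6], [0.2, -2.0], [0.8, -0.5], [2.5, -0.4], [1.4, 0.5], [3.7, 1.0], [0.5, 2.8], [-1.0, -2.0], [-2.5, -6.4], [3.1, -1.8]]
[0.474  0.1944 0.123 ] [0.6949 0.3663 0.12  ]
```

```bash
cat >> h.py <<'E'
np.set_printoptions(precision=3,suppress=True)
def delta(p,R):
    s=arm.observe();Rc=Rot.from_rotvec(s['tcp_rot']);M=Rc.as_matrix()
    R=Rot.from_matrix(R)
    rv=(Rc.inv()*R).as_rotvec()
    print('t',round(s['clock'],2),'pos',s['position'],'gap',round(s['finger_gap'],4),'F',s['wrist_force'],'q',s['qpos'])
    print('tool axes x',M[:,0],'y',M[:,1],'z',M[:,2])
    print('shift now-axes (30mm):',M.T@(np.array(p)-s['position'])/.03,' turn (6deg):',np.degrees(rv)/6, ' shift in goal axes:',R.as_matrix().T@(np.array(p)-s['position'])/.03)
def down(d):  # tool down with tool x along horizontal direction d
    x=np.array([d[0],d[1],0.])/np.hypot(*d[:2]);z=np.array([0,0,-1.]);return np.c_[x,np.cross(z,x),z]
TY=-1.656;TX=np.array([np.cos(TY),np.sin(TY),0]);GRIP=np.array([.501,-.3246,0])+.051*TX+[0,0,.063]
E
python3 - <<'E'
from h import *
print(GRIP)
for s in(1,-1): delta(GRIP+[0,0,.10],down(s*TX))
E
```

```text
[ 0.497 -0.375  0.063]
t 0.1 pos [ 0.203 -0.59   0.26 ] gap 0.0881 F [0.578 0.763 0.145] q [ 1.273  0.69  -0.195  1.566  0.157  0.902 -0.215]
tool axes x [ 0.326 -0.945 -0.002] y [-0.945 -0.326  0.   ] z [-0.001  0.001 -1.   ]
shift now-axes (30mm): [ -3.587 -11.579   3.238]  turn (6deg): [0.004 0.015 3.983]  shift in goal axes: [-7.974 -9.131  3.234]
t 0.1 pos [ 0.203 -0.59   0.26 ] gap 0.0881 F [0.578 0.763 0.145] q [ 1.273  0.69  -0.195  1.566  0.157  0.902 -0.215]
tool axes x [ 0.326 -0.945 -0.002] y [-0.945 -0.326  0.   ] z [-0.001  0.001 -1.   ]
shift now-axes (30mm): [ -3.587 -11.579   3.238]  turn (6deg): [ -0.02    0.006 -26.017]  shift in goal axes: [7.974 9.131 3.234]
```

```bash
python3 -m crank '[[[0,-1,0],[0,0,1],1],[[0,-1,0],[0,0,1],1],[[-0.5,-1,0],[0,0,1],1],[[-0.5,-1,0],[0,0,1],1],[[-1,-1,0],[0,0,0],1],[[-1,-1,0],[0,0,0],1]]' 50; python3 -c "
from h import *
delta(GRIP+[0,0,.10],down(TX))"
```

```text
clock: 0.7
position: [0.3812, -0.4896, 0.2559]
tcp_rot: [2.078, -2.349, -0.013]
wrist_force: [-0.3, -0.1, 0.2]
finger_gap: 0.0884
t 0.7 pos [ 0.381 -0.49   0.256] gap 0.0884 F [-0.291 -0.055  0.241] q [ 0.853  0.687 -0.036  1.583  0.037  0.88  -0.892]
tool axes x [-0.122 -0.993 -0.001] y [-0.992  0.122  0.01 ] z [-0.009  0.003 -1.   ]
shift now-axes (30mm): [-4.244 -3.385  3.069]  turn (6deg): [ 0.092  0.015 -0.354]  shift in goal axes: [-4.121 -3.51   3.096]
```

```bash
python3 -m crank '[[[-0.8,-0.7,0.5],[0,0,-0.3],1],[[-0.8,-0.7,0.5],[0,0,0],1],[[-0.8,-0.7,0.5],[0,0,0],1],[[-0.8,-0.7,0.5],[0,0,0],1],[[-0.7,-0.6,0.5],[0,0,0],1],[[0,0,0],[0,0,0],1],[[0,0,0],[0,0,0],1]]' 50; python3 -c "
from h import *
delta(GRIP+[0,0,.003],down(TX))
import cv2
for n in('top','scene'):
    im=imaging.capture(n);cv2.imwrite(f'pics/{n}1.png',im[:,:,::-1])
    x,y=proj(n,GRIP)[0].astype(int);print(x,y)
    cv2.imwrite(f'pics/{n}1c.png',cv2.resize(im[y-80:y+80,max(x-100,0):x+100,::-1],None,fx=3,fy=3))
"
```

```text
clock: 1.4
position: [0.5036, -0.3697, 0.1752]
tcp_rot: [2.134, -2.304, -0.019]
wrist_force: [0.4, -1.2, -0.2]
finger_gap: 0.0879
t 1.4 pos [ 0.504 -0.37   0.175] gap 0.0879 F [ 0.384 -1.242 -0.184] q [ 0.577  0.795 -0.029  1.637  0.028  0.721 -1.112]
tool axes x [-0.076 -0.997 -0.007] y [-0.997  0.076  0.009] z [-0.009  0.008 -1.   ]
shift now-axes (30mm): [0.236 0.181 3.641]  turn (6deg): [0.089 0.071 0.084]  shift in goal axes: [0.211 0.213 3.641]
480 262
159 239
```

View pics/top1c.png

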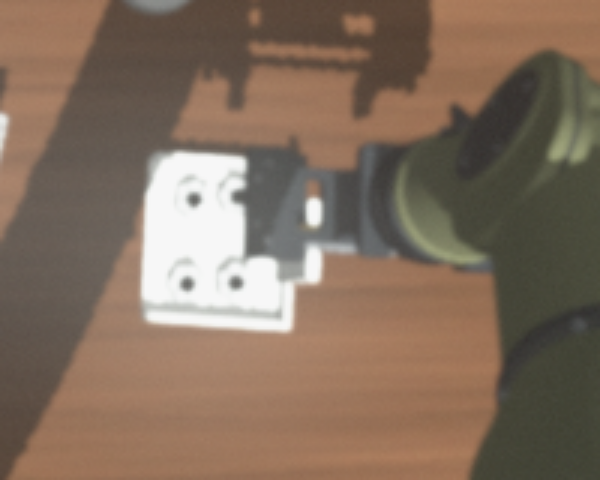

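View pics/scene1c.png

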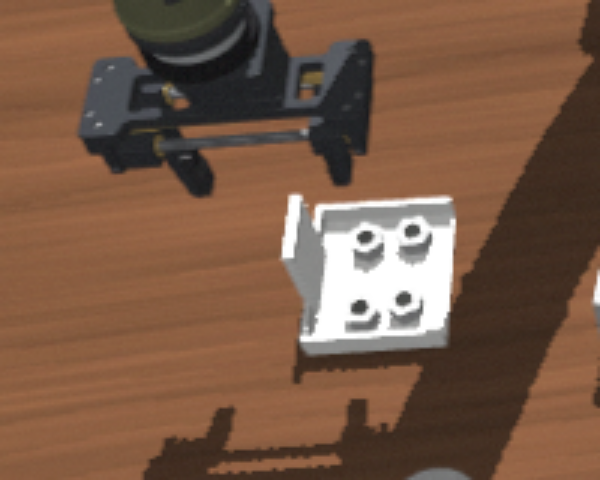

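The open fingers straddle the grip plate (plate top at about (312,235) in the top crop), and the four nuts sit in two pairs. I'll descend now.

```bash
python3 -m crank '[[[0.2,0.2,0.5],[0.1,0.1,0.1],1],[[0,0,0.6],[0,0,0],1],[[0,0,0.6],[0,0,0],1],[[0,0,0.6],[0,0,0],1],[[0,0,0.6],[0,0,0],1],[[0,0,0.5],[0,0,0],1],[[0,0,0.2],[0,0,0],1],[[0,0,0],[0,0,0],1]]' 50; python3 -c "
from h import *
delta(GRIP+[0,0,.003],down(TX))"
```

```text
clock: 2.3
position: [0.4906, -0.3913, 0.07]
tcp_rot: [2.095, -2.332, 0.026]
wrist_force: [0.2, 0.8, 0.6]
finger_gap: 0.088
t 2.3 pos [ 0.491 -0.391  0.07 ] gap 0.088 F [0.228 0.758 0.554] q [ 0.601  0.945 -0.011  1.699  0.042  0.484 -1.12 ]
tool axes x [-0.107 -0.994  0.016] y [-0.994  0.107 -0.008] z [ 0.006 -0.017 -1.   ]
shift now-axes (30mm): [-0.552 -0.143  0.125]  turn (6deg): [-0.077 -0.155 -0.21 ]  shift in goal axes: [-0.546 -0.156  0.133]
```

```bash
python3 -m crank '[[[-0.5,-0.15,0.1],[-0.1,-0.15,-0.2],1],[[0,0,0],[0,0,0],1]]' 50; python3 -c "
from h import *
delta(GRIP+[0,0,.003],down(TX))"
```

```text
clock: 2.5
position: [0.4976, -0.3766, 0.0678]
tcp_rot: [2.124, -2.314, -0.002]
wrist_force: [1.0, 0.8, 0.6]
finger_gap: 0.088
t 2.5 pos [ 0.498 -0.377  0.068] gap 0.088 F [1.008 0.794 0.555] q [ 0.587  0.949 -0.023  1.694  0.041  0.501 -1.119]
tool axes x [-0.085 -0.996 -0.   ] y [-0.996  0.085  0.001] z [-0.001  0.    -1.   ]
shift now-axes (30mm): [-0.037  0.034  0.059]  turn (6deg): [ 0.013  0.001 -0.003]  shift in goal axes: [-0.037  0.034  0.059]
```

```bash
python3 -m crank '[[[0,0,0.05],[0,0,0],0],[[0,0,0],[0,0,0],0],[[0,0,0],[0,0,0],0],[[0,0,0],[0,0,0],0],[[0,0,0],[0,0,0],0],[[0,0,0],[0,0,0],0],[[0,0,0],[0,0,0],0]]' 50; python3 -c "
from h import *
delta(GRIP+[0,0,.003],down(TX))"
```

```text
clock: 3.2
position: [0.499, -0.3769, 0.0681]
tcp_rot: [2.126, -2.313, 0.003]
wrist_force: [0.2, 0.1, -0.1]
finger_gap: 0.0341
t 3.2 pos [ 0.499 -0.377  0.068] gap 0.0341 F [ 0.208  0.072 -0.1  ] q [ 0.585  0.949 -0.023  1.693  0.041  0.498 -1.119]
tool axes x [-0.084 -0.996  0.002] y [-0.996  0.084 -0.001] z [ 0.001 -0.002 -1.   ]
shift now-axes (30mm): [-0.041  0.08   0.07 ]  turn (6deg): [-0.013 -0.016  0.009]  shift in goal axes: [-0.041  0.08   0.071]
```

```bash
python3 -m crank '[[[0,0,0],[0,0,0],0],[[0,0,0],[0,0,0],0],[[0,0,0],[0,0,0],0],[[0,0,0],[0,0,0],0],[[0,0,0],[0,0,0],0],[[0,0,0],[0,0,0],0]]' 50; python3 -c "
from h import *
delta(GRIP+[0,0,.003],down(TX))"
```

```text
clock: 3.8
position: [0.4988, -0.3769, 0.0681]
tcp_rot: [2.125, -2.313, 0.003]
wrist_force: [-0.3, 0.0, 1.3]
finger_gap: 0.0078
t 3.8 pos [ 0.499 -0.377  0.068] gap 0.0078 F [-0.336  0.043  1.299] q [ 0.585  0.949 -0.023  1.693  0.04   0.498 -1.119]
tool axes x [-0.084 -0.996  0.002] y [-0.996  0.084 -0.001] z [ 0.001 -0.002 -1.   ]
shift now-axes (30mm): [-0.044  0.077  0.069]  turn (6deg): [-0.012 -0.015  0.006]  shift in goal axes: [-0.043  0.077  0.069]
```

```bash
python3 -m crank '[[[0,0,-0.2],[0,0,0],0],[[0,0,-0.4],[0,0,0],0],[[0,0,-0.5],[0,0,0],0],[[0,0,-0.6],[0,0,0],0],[[0,0,-0.6],[0,0,0],0],[[0,0,-0.6],[0,0,0],0],[[0,0,-0.5],[0,0,0],0],[[0,0,-0.3],[0,0,0],0]]'; cat >> h.py <<'E'
BY=np.array([np.sin(.2572),np.cos(.2572),0]);U=np.array([0,0,1.])
def pour(th,lip,h=-BY):
    th=np.radians(th);x=h*np.cos(th)+U*np.sin(th);z=-U*np.cos(th)+h*np.sin(th)
    R=np.c_[x,np.cross(z,x),z];p=np.array(lip)-R@np.array([-.106,0,.064]);print('goal',p);return p,R
BC=np.array([.5404,-.0469,0])
E
python3 -c "
from h import *
delta(*pour(0,BC-.06*BY+U*.10))
delta(*pour(40,BC-.05*BY+U*.085))
import cv2
im=imaging.capture('scene');cv2.imwrite('pics/s2.png',im[150:350,80:380,::-1].repeat(2,0).repeat(2,1))
"
```

```text
clock: 4.6
position: [0.4968, -0.376, 0.1873]
tcp_rot: [2.125, -2.311, -0.002]
wrist_force: [-0.0, -0.3, -4.0]
finger_gap: 0.0075
goal [ 0.498 -0.207  0.164]
t 4.6 pos [ 0.497 -0.376  0.187] gap 0.0075 F [-0.006 -0.256 -4.028] q [ 0.588  0.773 -0.026  1.644  0.03   0.726 -1.109]
tool axes x [-0.084 -0.996  0.001] y [-0.996  0.084  0.002] z [-0.002 -0.001 -1.   ]
shift now-axes (30mm): [-5.602  0.424  0.772]  turn (6deg): [ 0.02  -0.009  1.653]  shift in goal axes: [-5.445  1.384  0.775]
goal [ 0.517 -0.134  0.202]
t 4.6 pos [ 0.497 -0.376  0.187] gap 0.0075 F [-0.006 -0.256 -4.028] q [ 0.588  0.773 -0.026  1.644  0.03   0.726 -1.109]
tool axes x [-0.084 -0.996  0.001] y [-0.996  0.084  0.002] z [-0.002 -0.001 -1.   ]
shift now-axes (30mm): [-8.095 -0.009 -0.503]  turn (6deg): [-0.558  6.641  1.592]  shift in goal axes: [-5.791  1.384 -5.507]
```

View pics/s2.png

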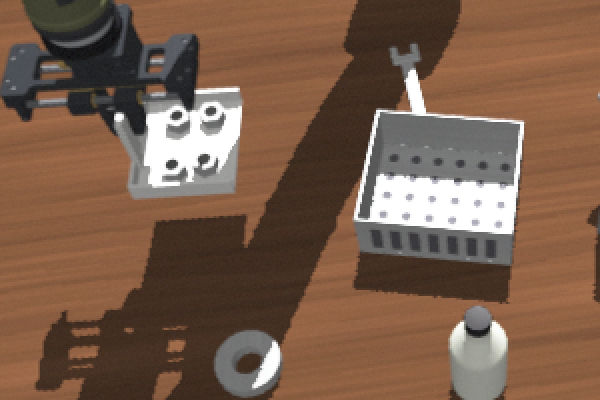

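The tray is off the bench and level with all four nuts on it. Next I'll move it towards the basket.

```bash
python3 -m crank '[[[-0.3,0,0],[0,0,0.1],0],[[-0.6,0,0],[0,0,0.2],0],[[-0.8,0.05,0],[0,0,0.25],0],[[-0.9,0.1,0],[0,0,0.3],0],[[-0.9,0.1,0],[0,0,0.3],0],[[-0.8,0.1,0],[0,0,0.25],0],[[-0.6,0.1,0],[0,0,0.2],0],[[-0.3,0.05,0],[0,0,0.1],0]]'; python3 -c "
from h import *
delta(*pour(0,BC-.06*BY+U*.10))
delta(*pour(15,BC-.055*BY+U*.09))"
```

```text
clock: 5.45
position: [0.5046, -0.2098, 0.1847]
tcp_rot: [1.893, -2.5, -0.011]
wrist_force: [0.7, 0.4, -3.7]
finger_gap: 0.0076
goal [ 0.498 -0.207  0.164]
t 5.45 pos [ 0.505 -0.21   0.185] gap 0.0076 F [ 0.743  0.403 -3.659] q [ 0.277  0.698  0.055  1.878 -0.064  0.577 -1.472]
tool axes x [-0.271 -0.963 -0.   ] y [-0.963  0.271  0.009] z [-0.009  0.003 -1.   ]
shift now-axes (30mm): [-0.018  0.221  0.693]  turn (6deg): [ 0.086  0.002 -0.165]  shift in goal axes: [-0.022  0.227  0.691]
goal [ 0.505 -0.183  0.179]
t 5.45 pos [ 0.505 -0.21   0.185] gap 0.0076 F [ 0.743  0.403 -3.659] q [ 0.277  0.698  0.055  1.878 -0.064  0.577 -1.472]
tool axes x [-0.271 -0.963 -0.   ] y [-0.963  0.271  0.009] z [-0.009  0.003 -1.   ]
shift now-axes (30mm): [-0.857  0.24   0.185]  turn (6deg): [ 0.107  2.502 -0.152]  shift in goal axes: [-0.879  0.227 -0.047]
```

```bash
python3 -m crank '[[[-0.2,0.05,0],[0.1,0.5,0],0],[[-0.2,0.05,0],[0,0.5,-0.1],0],[[-0.2,0.1,0],[0,0.5,0],0],[[-0.2,0.05,0],[0,0.5,0],0],[[-0.1,0,0],[0,0.5,0],0],[[0,0,0],[0,0,0],0]]'; python3 -c "
from h import *
delta(*pour(15,BC-.055*BY+U*.09))
delta(*pour(25,BC-.055*BY+U*.085))
import cv2
im=imaging.capture('scene');cv2.imwrite('pics/s3.png',im[150:350,80:380,::-1].repeat(2,0).repeat(2,1))
"
```

```text
clock: 6.05
position: [0.5033, -0.178, 0.18]
tcp_rot: [1.774, -2.315, 0.237]
wrist_force: [-0.0, 0.2, -4.3]
finger_gap: 0.0074
goal [ 0.505 -0.183  0.179]
t 6.05 pos [ 0.503 -0.178  0.18 ] gap 0.0074 F [-0.023  0.178 -4.294] q [-0.101  0.739  0.343  1.942  0.078  0.522 -1.742]
tool axes x [-0.251 -0.931  0.266] y [-0.965  0.261  0.003] z [-0.072 -0.256 -0.964]
shift now-axes (30mm): [ 0.141 -0.087  0.066]  turn (6deg): [ 0.039 -0.072 -0.053]  shift in goal axes: [ 0.142 -0.086  0.065]
goal [ 0.509 -0.167  0.188]
t 6.05 pos [ 0.503 -0.178  0.18 ] gap 0.0074 F [-0.023  0.178 -4.294] q [-0.101  0.739  0.343  1.942  0.078  0.522 -1.742]
tool axes x [-0.251 -0.931  0.266] y [-0.965  0.261  0.003] z [-0.072 -0.256 -0.964]
shift now-axes (30mm): [-0.323 -0.083 -0.358]  turn (6deg): [ 0.044  1.595 -0.049]  shift in goal axes: [-0.258 -0.086 -0.406]
```

View pics/s3.png

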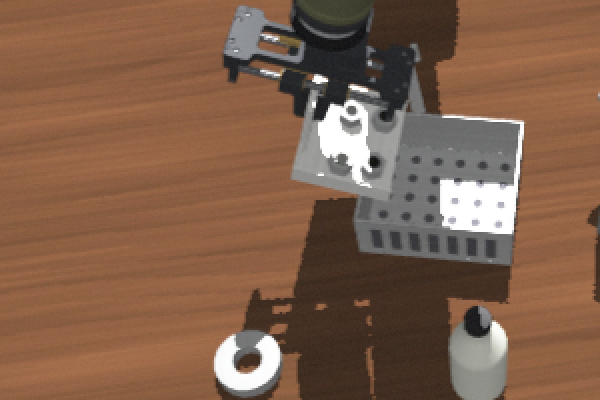

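```bash
python3 -m crank '[[[-0.1,-0.05,-0.1],[0,0.5,0],0],[[-0.1,0,-0.15],[0,0.5,0],0],[[-0.1,0,-0.15],[0,0.5,0],0],[[0,0,0],[0,0,0],0]]'; python3 -c "
from h import *
delta(*pour(25,BC-.055*BY+U*.085))
delta(*pour(40,BC-.05*BY+U*.083))
import cv2
im=imaging.capture('scene');cv2.imwrite('pics/s4.png',im[150:350,80:380,::-1].repeat(2,0).repeat(2,1))
"
```

```text
clock: 6.5
position: [0.5064, -0.172, 0.1896]
tcp_rot: [1.677, -2.215, 0.362]
wrist_force: [1.2, 0.9, -2.7]
finger_gap: 0.0077
goal [ 0.509 -0.167  0.188]
t 6.5 pos [ 0.506 -0.172  0.19 ] gap 0.0077 F [ 1.201  0.937 -2.683] q [-0.276  0.79   0.495  1.925  0.14   0.574 -1.866]
tool axes x [-0.247 -0.876  0.414] y [-0.962  0.272  0.001] z [-0.113 -0.398 -0.91 ]
shift now-axes (30mm): [-0.197 -0.031 -0.023]  turn (6deg): [ 0.08   0.089 -0.151]  shift in goal axes: [-0.196 -0.035 -0.025]
goal [ 0.517 -0.134  0.2  ]
t 6.5 pos [ 0.506 -0.172  0.19 ] gap 0.0077 F [ 1.201  0.937 -2.683] q [-0.276  0.79   0.495  1.925  0.14   0.574 -1.866]
tool axes x [-0.247 -0.876  0.414] y [-0.962  0.272  0.001] z [-0.113 -0.398 -0.91 ]
shift now-axes (30mm): [-1.056 -0.011 -0.867]  turn (6deg): [ 0.099  2.589 -0.14 ]  shift in goal axes: [-0.785 -0.035 -1.118]
```

View pics/s4.png

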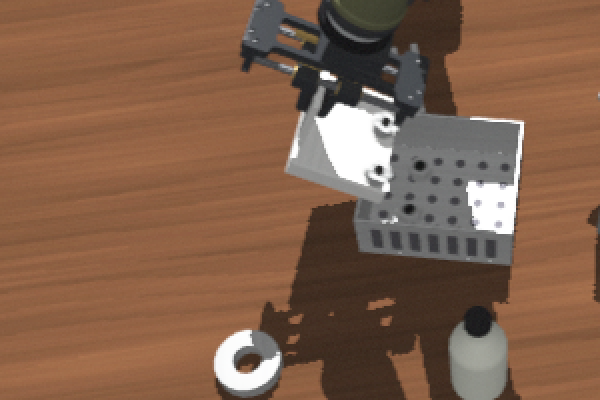

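Two nuts are already in the basket, at (420,165) and (408,208). The other two are at the lip, at (385,125) and (378,172). I'll tip it further.

```bash
python3 -m crank '[[[-0.3,0,-0.15],[0,0.5,-0.1],0],[[-0.2,0,-0.2],[0,0.5,0],0],[[-0.2,0,-0.2],[0,0.5,0],0],[[-0.2,0,-0.2],[0,0.5,0],0],[[0,0,0],[0,0,0],0],[[0,0,0],[0,0,0],0]]'; python3 -c "
from h import *
delta(*pour(40,BC-.05*BY+U*.083))
import cv2
for n in('scene','top'):
  im=imaging.capture(n);y,x=(150,80) if n=='scene' else (150,250);cv2.imwrite(f'pics/{n}5.png',im[y:y+200,x:x+300,::-1].repeat(2,0).repeat(2,1))
"
```

```text
clock: 7.15
position: [0.513, -0.1504, 0.1994]
tcp_rot: [1.549, -2.073, 0.506]
wrist_force: [0.0, -0.4, -2.7]
finger_gap: 0.0079
goal [ 0.517 -0.134  0.2  ]
t 7.15 pos [ 0.513 -0.15   0.199] gap 0.0079 F [ 0.003 -0.426 -2.698] q [-0.473  0.889  0.642  1.877  0.194  0.685 -2.006]
tool axes x [-0.228 -0.773  0.591] y [-0.959  0.284  0.001] z [-0.169 -0.567 -0.806]
shift now-axes (30mm): [-0.442  0.013 -0.355]  turn (6deg): [ 0.19   0.624 -0.224]  shift in goal axes: [-0.418 -0.004 -0.383]
```

View pics/scene5.png

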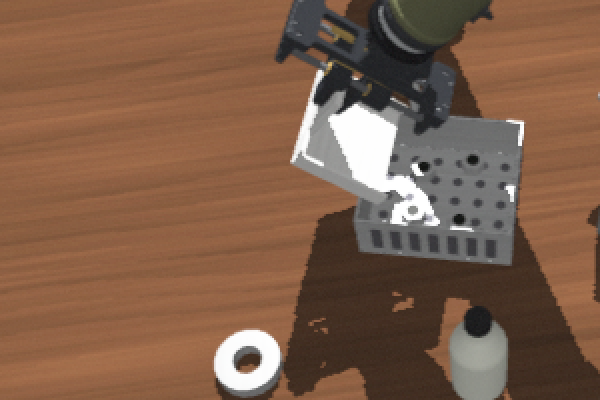

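View pics/top5.png

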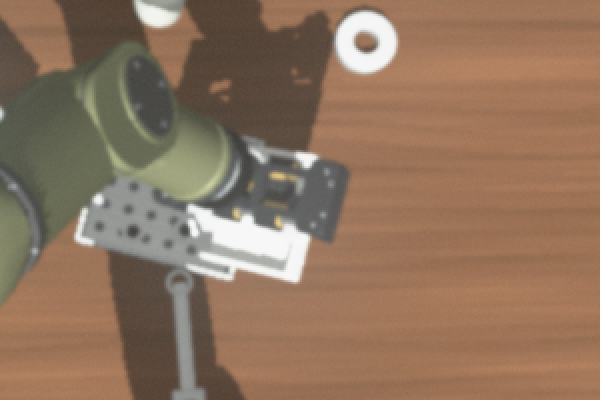

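All four nuts are in the basket, at scene crop (424,167), (472,160), (458,218) and (412,210), and the tray is tipped about 36°. I'll hold briefly, then back out.

```bash
python3 -m crank '[[[0,0,0],[0,0,0],0],[[0,0,0],[0,0,0],0],[[0,0,0],[0,0,0],0],[[0.3,0,-0.4],[0,0,0],0],[[0.5,0,-0.3],[0,-0.6,0],0],[[0.6,0,-0.1],[0,-0.7,0],0],[[0.6,0,-0.1],[0,-0.8,0],0],[[0.6,0,0],[0,-0.8,0],0]]'; python3 -c "
from h import *
S0=np.array([.503,-.326,0])+.051*TX+U*.068
delta(S0+U*.12,down(TX))
"
```

```text
clock: 8.05
position: [0.4989, -0.199, 0.2652]
tcp_rot: [1.728, -2.295, 0.275]
wrist_force: [-1.0, -0.6, -2.4]
finger_gap: 0.0073
t 8.05 pos [ 0.499 -0.199  0.265] gap 0.0073 F [-0.966 -0.64  -2.388] q [-0.153  0.629  0.449  1.865  0.09   0.72  -1.698]
tool axes x [-0.262 -0.913  0.313] y [-0.961  0.277  0.002] z [-0.089 -0.3   -0.95 ]
shift now-axes (30mm): [ 4.606 -1.637  4.225]  turn (6deg): [ 0.318 -3.03  -1.844]  shift in goal axes: [ 5.906 -0.496  2.573]
```

```bash
python3 -m crank '[[[0.7,-0.1,0],[0.1,-0.8,-0.2],0],[[0.8,-0.1,0],[0.1,-0.8,-0.3],0],[[0.8,-0.1,0.1],[0.1,-0.8,-0.3],0],[[0.8,-0.1,0.2],[0,-0.6,-0.3],0],[[0.8,-0.1,0.4],[0,0,-0.3],0],[[0.8,0,0.4],[0,0,-0.3],0],[[0.6,0,0.4],[0,0,-0.1],0],[[0,0,0],[0,0,0],0]]'; python3 -c "
from h import *
S0=np.array([.503,-.326,0])+.051*TX+U*.068
delta(S0+U*.05,down(TX))
"
```

```text
clock: 8.85
position: [0.4745, -0.377, 0.2507]
tcp_rot: [-2.112, 2.315, -0.036]
wrist_force: [-1.0, -0.3, -1.8]
finger_gap: 0.0079
t 8.85 pos [ 0.474 -0.377  0.251] gap 0.0079 F [-1.046 -0.343 -1.846] q [ 0.538  0.665  0.102  1.669 -0.094  0.788 -0.979]
tool axes x [-0.092 -0.996  0.009] y [-0.996  0.091 -0.022] z [ 0.021 -0.011 -1.   ]
shift now-axes (30mm): [-0.121 -0.703  4.439]  turn (6deg): [-0.213 -0.09  -0.061]  shift in goal axes: [-0.075 -0.803  4.423]
```

```bash
python3 -m crank '[[[-0.1,-0.4,0.3],[-0.2,-0.1,-0.1],0],[[0,-0.4,0.6],[0,0,0],0],[[0,0,0.8],[0,0,0],0],[[0,0,0.8],[0,0,0],0],[[0,0,0.8],[0,0,0],0],[[0,0,0.7],[0,0,0],0],[[0,0,0.4],[0,0,0],0],[[0,0,0],[0,0,0],0]]'; python3 -c "
from h import *
S0=np.array([.503,-.326,0])+.051*TX+U*.068
delta(S0,down(TX))
"
```

```text
clock: 9.65
position: [0.5009, -0.3728, 0.1249]
tcp_rot: [2.134, -2.303, 0.007]
wrist_force: [-0.3, -0.4, -1.0]
finger_gap: 0.0073
t 9.65 pos [ 0.501 -0.373  0.125] gap 0.0073 F [-0.284 -0.353 -0.975] q [ 0.521  0.864  0.079  1.685 -0.103  0.592 -0.988]
tool axes x [-0.076 -0.997  0.004] y [-0.997  0.076 -0.002] z [ 0.002 -0.004 -1.   ]
shift now-axes (30mm): [0.131 0.069 1.896]  turn (6deg): [-0.022 -0.04   0.088]  shift in goal axes: [0.14  0.063 1.896]
```

```bash
python3 -m crank '[[[0.05,0,0.4],[0,0,0],0],[[0,0,0.4],[0,0,0],0],[[0,0,0.3],[0,0,0],0],[[0,0,0.3],[0,0,0],0],[[0,0,0.2],[0,0,0],0],[[0,0,0],[0,0,0],0]]'; python3 -c "
from h import *
S0=np.array([.503,-.326,0])+.051*TX+U*.068
delta(S0,down(TX))
"
```

```text
clock: 10.25
position: [0.5028, -0.3756, 0.0764]
tcp_rot: [2.136, -2.303, 0.015]
wrist_force: [0.0, -0.6, -1.8]
finger_gap: 0.0076
t 10.25 pos [ 0.503 -0.376  0.076] gap 0.0076 F [ 0.011 -0.647 -1.773] q [ 0.529  0.939  0.068  1.694 -0.107  0.503 -0.983]
tool axes x [-0.075 -0.997  0.007] y [-0.997  0.075 -0.006] z [ 0.006 -0.008 -1.   ]
shift now-axes (30mm): [0.05  0.137 0.278]  turn (6deg): [-0.062 -0.068  0.094]  shift in goal axes: [0.053 0.134 0.279]
```

```bash
python3 -m crank '[[[0,0,0.1],[-0.06,-0.07,0],0],[[0,0,0.1],[0,0,0],0],[[0,0,0.1],[0,0,0],0],[[0,0,0],[0,0,0],0]]'; python3 -c "
from h import *
S0=np.array([.503,-.326,0])+.051*TX+U*.068
delta(S0,down(TX))
"
```

```text
clock: 10.65
position: [0.5034, -0.3766, 0.0683]
tcp_rot: [-2.135, 2.304, -0.002]
wrist_force: [-0.4, 0.6, -3.2]
finger_gap: 0.0077
t 10.65 pos [ 0.503 -0.377  0.068] gap 0.0077 F [-0.396  0.58  -3.169] q [ 0.534  0.955  0.064  1.684 -0.108  0.505 -0.981]
tool axes x [-0.076 -0.997  0.001] y [-0.997  0.076 -0.002] z [ 0.001 -0.001 -1.   ]
shift now-axes (30mm): [0.018 0.158 0.011]  turn (6deg): [-0.015 -0.006  0.088]  shift in goal axes: [0.02  0.158 0.011]
```

```bash
python3 -m crank '[[[0,0,0.05],[0,0,0],0],[[0,0,0.05],[0,0,0],0],[[0,0,0],[0,0,0],0]]'
```

```text
clock: 10.95
position: [0.5037, -0.3769, 0.0685]
tcp_rot: [-2.134, 2.304, -0.004]
wrist_force: [0.5, -0.7, -1.9]
finger_gap: 0.0077
```

```bash
python3 -m crank '[[[0,0,0.1],[0,0,0],0],[[0,0,0.1],[0,0,0],0],[[0,0,0.1],[0,0,0],0]]'; python3 -c "
from h import *
import cv2
im=imaging.capture('scene');cv2.imwrite('pics/s6.png',cv2.resize(im[180:330,120:320,::-1],None,fx=3.5,fy=3.5))
"
```

```text
clock: 11.25
position: [0.504, -0.3773, 0.068]
tcp_rot: [-2.133, 2.304, -0.007]
wrist_force: [-5.0, 4.1, 23.3]
finger_gap: 0.0074
```

View pics/s6.png

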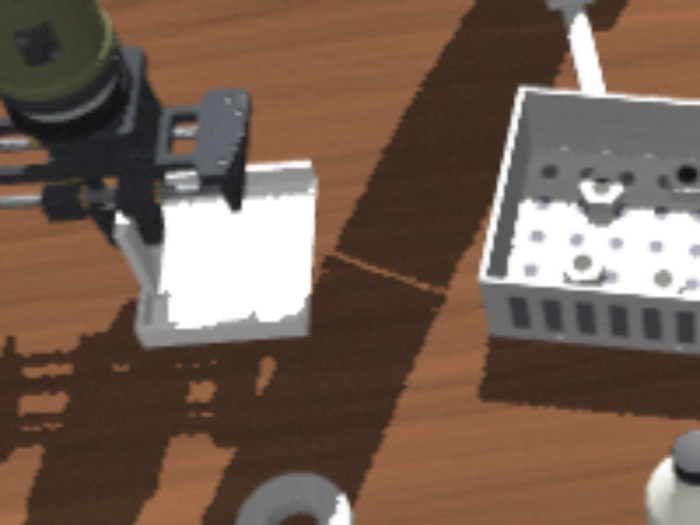

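The wrist reads 23 N, so the tray is seated on the bench. I'll release it.

```bash
python3 -m crank '[[[0,0,-0.05],[0,0,0],0],[[0,0,0],[0,0,0],0.5],[[0,0,0],[0,0,0],0.6],[[0,0,0],[0,0,0],0.8],[[0,0,0],[0,0,0],1],[[0,0,0],[0,0,0],1],[[0,0,0],[0,0,0],1],[[0,0,0],[0,0,0],1]]'; python3 -c "
from h import *
S0=np.array([.503,-.326,0])+.051*TX+U*.068
delta(S0+U*.15,down(TX))
"
```

```text
clock: 12.1
position: [0.5047, -0.3778, 0.0691]
tcp_rot: [-2.133, 2.303, -0.01]
wrist_force: [0.4, 0.1, 0.2]
finger_gap: 0.0616
t 12.1 pos [ 0.505 -0.378  0.069] gap 0.0616 F [0.448 0.066 0.218] q [ 0.535  0.954  0.063  1.683 -0.109  0.502 -0.98 ]
tool axes x [-0.077 -0.997  0.002] y [-0.997  0.077 -0.006] z [ 0.006 -0.003 -1.   ]
shift now-axes (30mm): [-0.004  0.173 -4.965]  turn (6deg): [-0.06  -0.022  0.079]  shift in goal axes: [-0.014  0.205 -4.964]
```

```bash
python3 -m crank '[[[0,0,0],[0,0,0],1],[[0,0,0],[0,0,0],1],[[0,0,-0.3],[0,0,0],1],[[0,0,-0.6],[0,0,0],1],[[0,0,-0.9],[0,0,0],1],[[0,0,-0.9],[0,0,0],1],[[0,0,-0.9],[0,0,0],1],[[0,0,-0.9],[0,0,0],1]]'; python3 -m crank '[[[0,0,-1],[0,0,0],1],[[0,0,-1],[0,0,0],1],[[0,0,-0.6],[0,0,0],1],[[0,0,0],[0,0,0],1]]';python3 -c "
from h import *
TKX=np.array([np.cos(.66),np.sin(.66),0]);H=np.array([.472,.1945,.123])
for s in (1,-1): delta(H+U*.12,down(s*TKX))
import cv2
for n in('scene','top'):
  im=imaging.capture(n);cv2.imwrite(f'pics/{n}7.png',im[:,:,::-1])
"
```

```text
clock: 12.9
position: [0.5018, -0.3758, 0.2075]
tcp_rot: [-2.134, 2.305, 0.003]
wrist_force: [0.8, 0.4, -0.5]
finger_gap: 0.0882
clock: 13.3
position: [0.5028, -0.3771, 0.2962]
tcp_rot: [-2.131, 2.303, -0.014]
wrist_force: [-0.3, -0.7, -0.0]
finger_gap: 0.088
t 13.3 pos [ 0.503 -0.377  0.296] gap 0.088 F [-0.267 -0.728 -0.045] q [ 0.509  0.652  0.113  1.53  -0.086  0.955 -1.001]
tool axes x [-0.078 -0.997  0.003] y [-0.997  0.078 -0.009] z [ 0.008 -0.004 -1.   ]
shift now-axes (30mm): [-18.923   2.515   1.684]  turn (6deg): [ -0.004  -0.113 -22.044]  shift in goal axes: [ 10.872 -15.681   1.772]
t 13.3 pos [ 0.503 -0.377  0.296] gap 0.088 F [-0.267 -0.728 -0.045] q [ 0.509  0.652  0.113  1.53  -0.086  0.955 -1.001]
tool axes x [-0.078 -0.997  0.003] y [-0.997  0.078 -0.009] z [ 0.008 -0.004 -1.   ]
shift now-axes (30mm): [-18.923   2.515   1.684]  turn (6deg): [-0.092  0.003  7.956]  shift in goal axes: [-10.872  15.681   1.772]
```

View pics/scene7.png

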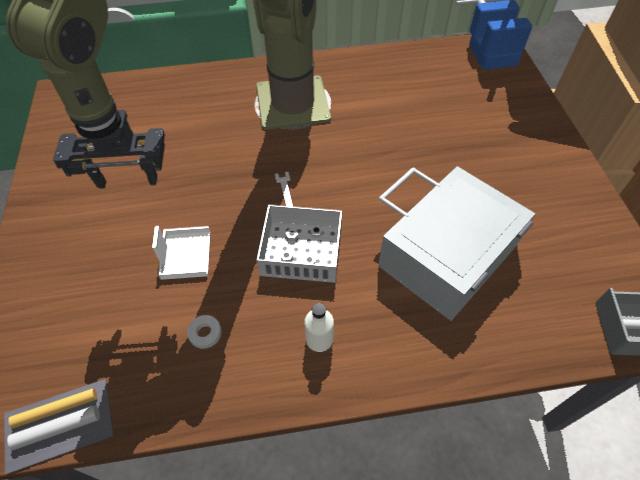

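View pics/top7.png

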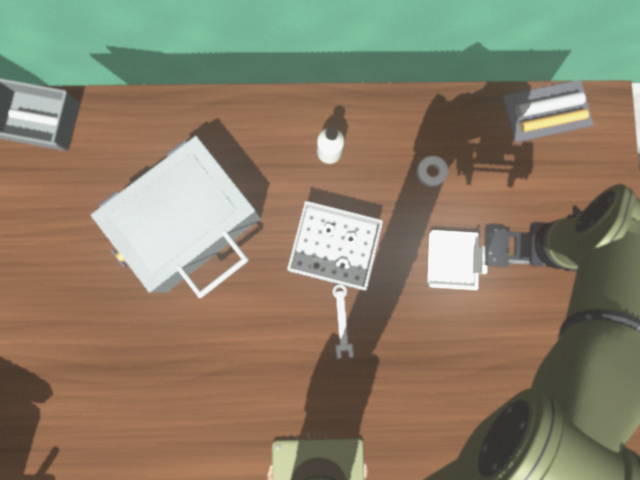

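The picture shows the empty tray flat at (180,252) in scene and four nuts in the basket; bottle, bearing and spanner look where they were. Now to the lid, turning −22 units so joint 7 stays in range.

```bash
python3 -m crank '[[[-0.6,0,0],[0,0,-1],1],[[-0.9,0,0],[0,0,-1],0.5],[[-0.9,-0.1,0],[0,0,-1],0.5],[[-0.9,-0.2,0],[0,0,-1],0.5],[[-0.9,-0.3,0],[0,0,-1],0.5],[[-0.9,-0.4,0],[0,0,-1],0.5],[[-0.8,-0.5,0],[0,0,-1],0.5],[[-0.8,-0.5,0],[0,0,-1],0.5]]';python3 -c "
from h import *
TKX=np.array([np.cos(.66),np.sin(.66),0]);H=np.array([.472,.1945,.123])
delta(H+U*.12,down(TKX))
"
```

```text
clock: 14.2
position: [0.4863, -0.1561, 0.2803]
tcp_rot: [2.901, -1.2, -0.031]
wrist_force: [0.7, -0.2, 0.6]
finger_gap: 0.0439
t 14.2 pos [ 0.486 -0.156  0.28 ] gap 0.0439 F [ 0.672 -0.176  0.65 ] q [ 0.306  0.52  -0.133  1.867  0.092  0.78  -0.661]
tool axes x [ 0.707 -0.707 -0.017] y [-0.706 -0.708  0.01 ] z [-0.019  0.005 -1.   ]
shift now-axes (30mm): [-8.571 -7.945  1.312]  turn (6deg): [ -0.042   0.201 -13.795]  shift in goal axes: [ 6.788 -9.523  1.242]
```

```bash
python3 -m crank '[[[-0.7,-0.7,0],[0,0,-1],0.5],[[-0.65,-0.75,0],[0,0,-1],0.5],[[-0.55,-0.8,0],[0,0,-1],0.5],[[-0.45,-0.9,0],[0,0,-1],0.5],[[-0.35,-0.9,0],[0,0,-1],0.5],[[-0.25,-0.95,0],[0,0,-1],0.5],[[-0.15,-1,0],[0,0,-1],0.5],[[-0.05,-1,0],[0,0,-1],0.5]]';python3 -c "
from h import *
TKX=np.array([np.cos(.66),np.sin(.66),0]);H=np.array([.472,.1945,.123])
delta(H+U*.12,down(TKX))
"
```

```text
clock: 15.0
position: [0.4706, 0.0909, 0.271]
tcp_rot: [-3.129, -0.141, 0.07]
wrist_force: [1.0, -1.2, 0.7]
finger_gap: 0.0439
t 15.0 pos [0.471 0.091 0.271] gap 0.0439 F [ 0.979 -1.194  0.718] q [-0.021  0.521 -0.391  1.938  0.243  0.77  -0.457]
tool axes x [ 0.995  0.09  -0.044] y [ 0.09  -0.996 -0.011] z [-0.045  0.007 -0.999]
shift now-axes (30mm): [ 0.401 -3.426  0.954]  turn (6deg): [-0.222  0.379 -5.44 ]  shift in goal axes: [ 2.156 -2.7    0.933]
```

```bash
python3 -m crank '[[[0.1,-0.7,0],[0,0.1,-0.9],0.5],[[0.2,-0.6,0],[-0.1,0.1,-0.9],0.5],[[0.2,-0.6,0],[-0.1,0.1,-0.9],0.5],[[0.3,-0.5,0.1],[0,0.1,-0.9],0.5],[[0.3,-0.4,0.2],[0,0,-0.9],0.5],[[0.2,-0.3,0.2],[0,0,-0.9],0.5],[[0,0,0],[0,0,0],0.5]]';python3 -c "
from h import *
TKX=np.array([np.cos(.66),np.sin(.66),0]);H=np.array([.472,.1945,.123])
delta(H+U*.12,down(TKX))
"
```

```text
clock: 15.7
position: [0.4712, 0.2007, 0.246]
tcp_rot: [-2.951, -1.065, 0.028]
wrist_force: [0.0, -0.3, 0.3]
finger_gap: 0.044
t 15.7 pos [0.471 0.201 0.246] gap 0.044 F [ 0.019 -0.331  0.276] q [-0.163  0.608 -0.524  1.893  0.412  0.766 -0.223]
tool axes x [ 0.769  0.639 -0.015] y [ 0.639 -0.769 -0.01 ] z [-0.018 -0.002 -1.   ]
shift now-axes (30mm): [-0.11   0.175  0.101]  turn (6deg): [-0.096  0.147  0.314]  shift in goal axes: [-0.106  0.178  0.101]
```

```bash
python3 -m crank '[[[-0.1,0.15,0.3],[-0.1,0.15,0.3],0.5],[[0,0,0.5],[0,0,0],0.5],[[0,0,0.5],[0,0,0],0.5],[[0,0,0.5],[0,0,0],0.5],[[0,0,0],[0,0,0],0.5]]';python3 -c "
from h import *
TKX=np.array([np.cos(.66),np.sin(.66),0]);H=np.array([.472,.1945,.123])
delta(H+U*.003,down(TKX))
import cv2
for n,y,x in(('scene',120,320),('top',130,130)):
  im=imaging.capture(n);cv2.imwrite(f'pics/{n}8.png',cv2.resize(im[y:y+180,x:x+220,::-1],None,fx=3,fy=3))
"
```

```text
clock: 16.2
position: [0.4688, 0.1902, 0.187]
tcp_rot: [2.977, 0.997, -0.014]
wrist_force: [-1.2, 0.3, 0.3]
finger_gap: 0.0443
t 16.2 pos [0.469 0.19  0.187] gap 0.0443 F [-1.163  0.273  0.297] q [-0.208  0.68  -0.437  1.979  0.493  0.597 -0.33 ]
tool axes x [ 0.798  0.603 -0.009] y [ 0.603 -0.798 -0.001] z [-0.008 -0.005 -1.   ]
shift now-axes (30mm): [ 0.191 -0.048  2.032]  turn (6deg): [-0.007  0.085 -0.127]  shift in goal axes: [ 0.173 -0.047  2.033]
```

View pics/scene8.png

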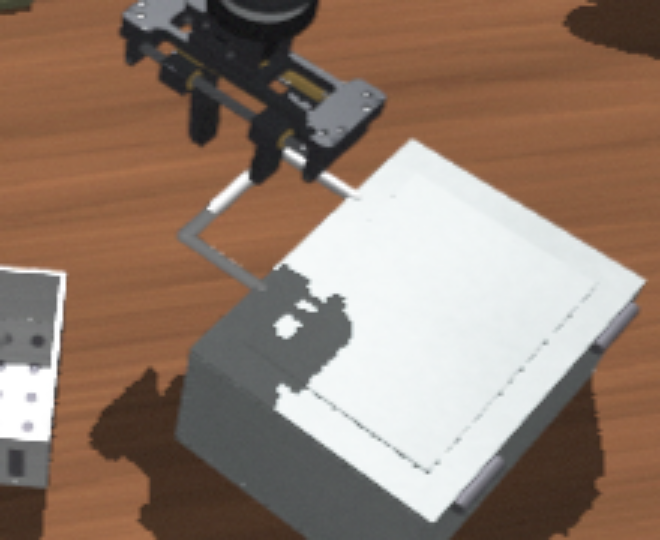

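View pics/top8.png

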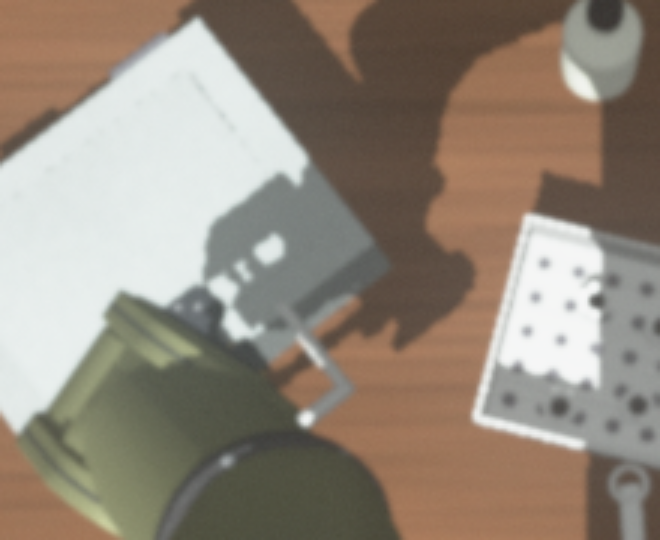

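```bash
python3 -m crank '[[[0.2,0,0.3],[0,0.1,-0.1],0.5],[[0,0,0.4],[0,0,0],0.5],[[0,0,0.4],[0,0,0],0.5],[[0,0,0.4],[0,0,0],0.5],[[0,0,0.3],[0,0,0],0.5],[[0,0,0],[0,0,0],0.5]]';python3 -c "
from h import *
TKX=np.array([np.cos(.66),np.sin(.66),0]);H=np.array([.472,.1945,.123])
delta(H+U*.003,down(TKX))
import cv2
for n,y,x in(('scene',120,320),):
  im=imaging.capture(n);cv2.imwrite(f'pics/{n}9.png',cv2.resize(im[y:y+120,x:x+160,::-1],None,fx=4.5,fy=4.5))
"
```

```text
clock: 16.9
position: [0.4769, 0.1957, 0.1322]
tcp_rot: [-2.971, -1.011, -0.016]
wrist_force: [-0.9, -0.5, -0.5]
finger_gap: 0.0444
t 16.9 pos [0.477 0.196 0.132] gap 0.0444 F [-0.874 -0.522 -0.46 ] q [-0.263  0.77  -0.352  2.006  0.579  0.452 -0.395]
tool axes x [0.792 0.61  0.011] y [ 0.61  -0.793  0.   ] z [ 0.008  0.006 -1.   ]
shift now-axes (30mm): [-0.157 -0.069  0.206]  turn (6deg): [ 0.001 -0.102 -0.04 ]  shift in goal axes: [-0.154 -0.069  0.208]
```

View pics/scene9.png

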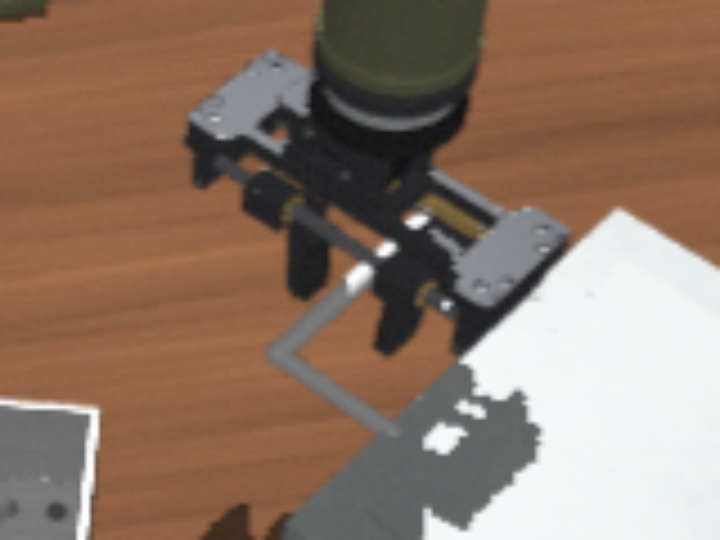

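The bar runs between the two fingers. I'll lower slightly and close.

```bash
python3 -m crank '[[[-0.1,-0.05,0.2],[0,-0.1,0],0.5],[[0,0,0],[0,0,0],0.3],[[0,0,0],[0,0,0],0.2],[[0,0,0],[0,0,0],0],[[0,0,0],[0,0,0],0],[[0,0,0],[0,0,0],0],[[0,0,0],[0,0,0],0],[[0,0,0],[0,0,0],0]]' 40;python3 -c "
from h import *
TKX=np.array([np.cos(.66),np.sin(.66),0]);H=np.array([.472,.1945,.123])
delta(H+U*.003,down(TKX))
"
```

```text
clock: 17.75
position: [0.4719, 0.1939, 0.1272]
tcp_rot: [2.973, 1.011, -0.004]
wrist_force: [-0.9, 0.0, -0.5]
finger_gap: 0.0101
t 17.75 pos [0.472 0.194 0.127] gap 0.0101 F [-0.867  0.04  -0.544] q [-0.27   0.777 -0.346  2.013  0.581  0.451 -0.401]
tool axes x [ 0.793  0.61  -0.003] y [ 0.61  -0.793  0.001] z [-0.002 -0.003 -1.   ]
shift now-axes (30mm): [ 0.015 -0.015  0.041]  turn (6deg): [ 0.008  0.032 -0.044]  shift in goal axes: [ 0.015 -0.015  0.041]
```

```bash
python3 -m crank '[[[0,0,0],[0,0,0],0],[[0,0,0],[0,0,0],0],[[0,0,0],[0,0,0],0]]'; python3 -c "
import cv2
from h import *
for n,y,x in(('scene',120,320),):
  im=imaging.capture(n);cv2.imwrite(f'pics/{n}10.png',cv2.resize(im[y:y+120,x:x+160,::-1],None,fx=4.5,fy=4.5))
"
```

```text
clock: 18.05
position: [0.472, 0.1939, 0.1272]
tcp_rot: [2.973, 1.011, -0.005]
wrist_force: [-1.2, -0.6, 0.6]
finger_gap: 0.0102
```

View pics/scene10.png

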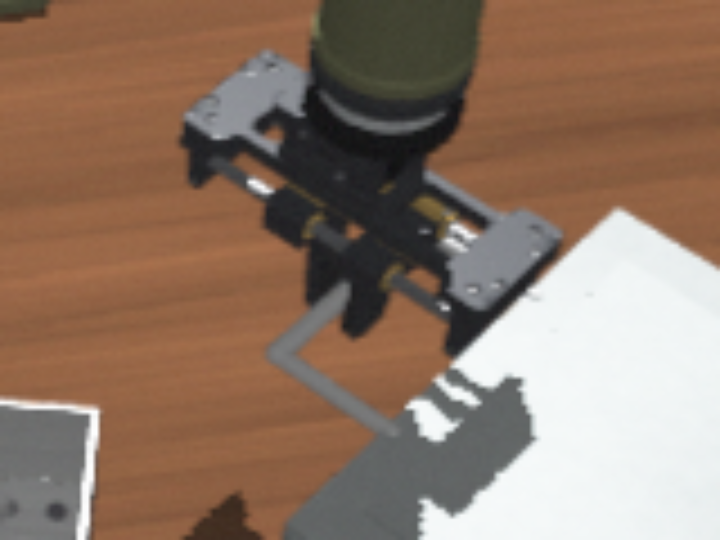

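```bash
python3 -m crank '[[[0,0,-0.3],[0,0,0],0],[[0.02,0,-0.4],[0,0,0],0],[[0.05,0,-0.4],[0,0,0],0],[[0.07,0,-0.4],[0,0,0],0],[[0.08,0,-0.4],[0,0,0],0]]'; cat >> h.py <<'E'
TKX=np.array([np.cos(.66),np.sin(.66),0]);HING=np.array([.472,.194,.124])+TKX*.28-U*.003
def lid(goal=45):
    s=arm.observe();M=Rot.from_rotvec(s['tcp_rot']).as_matrix();g=s['position']+.003*M[:,2]
    d=g-HING;r=-d@TKX;z=d[2];off=np.arctan2(.003,.28)
    print('lid est',np.degrees(np.arctan2(z,r)-off),'radius',np.hypot(r,z),'lat',d@np.cross(U,TKX))
    a=np.radians(goal)+off;p=HING-TKX*.28*np.cos(a)+U*.28*np.sin(a);delta(p+U*.003,down(TKX))
E
python3 -c "
from h import *
lid()"
```

```text
clock: 18.6
position: [0.4776, 0.1982, 0.1861]
tcp_rot: [2.973, 1.011, -0.008]
wrist_force: [2.1, 1.1, -4.7]
finger_gap: 0.0101
lid est 12.19932897953414 radius 0.2800280946297836 lat -0.00012166791874866968
t 18.6 pos [0.478 0.198 0.186] gap 0.0101 F [ 2.085  1.105 -4.745] q [-0.213  0.692 -0.441  1.95   0.495  0.612 -0.324]
tool axes x [ 0.793  0.61  -0.005] y [ 0.61  -0.793 -0.   ] z [-0.004 -0.003 -1.   ]
shift now-axes (30mm): [ 2.549 -0.015 -4.613]  turn (6deg): [-0.001  0.048 -0.041]  shift in goal axes: [ 2.573 -0.004 -4.6  ]
```

```bash
python3 -m crank '[[[0.1,0,-0.4],[0,0,0],0],[[0.11,0,-0.4],[0,0,0],0],[[0.13,0,-0.39],[0,0,0],0],[[0.15,0,-0.38],[0,0,0],0],[[0.17,0,-0.37],[0,0,0],0],[[0.18,0,-0.36],[0,0,0],0]]'; python3 -c "
from h import *
lid()"
```

```text
clock: 19.2
position: [0.5014, 0.2165, 0.2612]
tcp_rot: [-2.97, -1.012, -0.008]
wrist_force: [3.5, 2.0, -6.9]
finger_gap: 0.0097
lid est 28.84023522771928 radius 0.2790222518825819 lat -0.00024213445842478852
t 19.2 pos [0.501 0.217 0.261] gap 0.0097 F [ 3.488  2.002 -6.883] q [-0.176  0.619 -0.519  1.799  0.4    0.824 -0.232]
tool axes x [0.792 0.61  0.006] y [ 0.611 -0.792 -0.002] z [ 0.003  0.005 -1.   ]
shift now-axes (30mm): [ 1.582 -0.017 -2.088]  turn (6deg): [-0.017 -0.054 -0.031]  shift in goal axes: [ 1.571 -0.008 -2.097]
```

```bash
python3 -m crank '[[[0.2,0,-0.36],[0,0,0],0],[[0.22,0,-0.36],[0,0,0],0],[[0.23,0,-0.34],[0,0,0],0],[[0.24,0,-0.33],[0,0,0],0],[[0.25,0,-0.3],[0,0,0],0]]'; python3 -c "
from h import *
lid()"
```

```text
clock: 19.7
position: [0.5354, 0.2427, 0.3163]
tcp_rot: [-2.96, -1.011, -0.037]
wrist_force: [7.4, 4.2, -12.7]
finger_gap: 0.0094
lid est 43.26662144740215 radius 0.2774439992011994 lat -0.0003948485832992023
t 19.7 pos [0.535 0.243 0.316] gap 0.0094 F [  7.38    4.24  -12.703] q [-0.183  0.605 -0.545  1.623  0.354  0.987 -0.18 ]
tool axes x [0.791 0.611 0.027] y [ 0.612 -0.791 -0.005] z [ 0.018  0.02  -1.   ]
shift now-axes (30mm): [ 0.147 -0.015 -0.256]  turn (6deg): [-0.048 -0.253 -0.016]  shift in goal axes: [ 0.14  -0.014 -0.26 ]
```

```bash
python3 -m crank '[[[0.14,0,-0.06],[0,-0.1,0],0],[[0.12,0,-0.06],[0,-0.1,0],0],[[0,0,0],[0,0,0],0],[[0,0,0],[0,0,0],0]]'; python3 -c "
from h import *
lid()
import cv2
for n,y,x in(('scene',60,320),):
  im=imaging.capture(n);cv2.imwrite(f'pics/{n}11.png',cv2.resize(im[y:y+240,x:x+260,::-1],None,fx=2.5,fy=2.5))
"
```

```text
clock: 20.1
position: [0.5398, 0.2461, 0.3216]
tcp_rot: [-2.969, -1.014, 0.003]
wrist_force: [-0.6, -0.4, -2.7]
finger_gap: 0.009
lid est 44.83815075628382 radius 0.27721061728989355 lat -0.0004330544685673766
t 20.1 pos [0.54  0.246 0.322] gap 0.009 F [-0.589 -0.362 -2.744] q [-0.194  0.619 -0.542  1.574  0.347  1.048 -0.172]
tool axes x [ 0.791  0.612 -0.001] y [ 0.612 -0.791 -0.005] z [-0.003  0.003 -1.   ]
shift now-axes (30mm): [-0.047 -0.015 -0.085]  turn (6deg): [-0.046  0.006 -0.014]  shift in goal axes: [-0.046 -0.015 -0.085]
```

View pics/scene11.png

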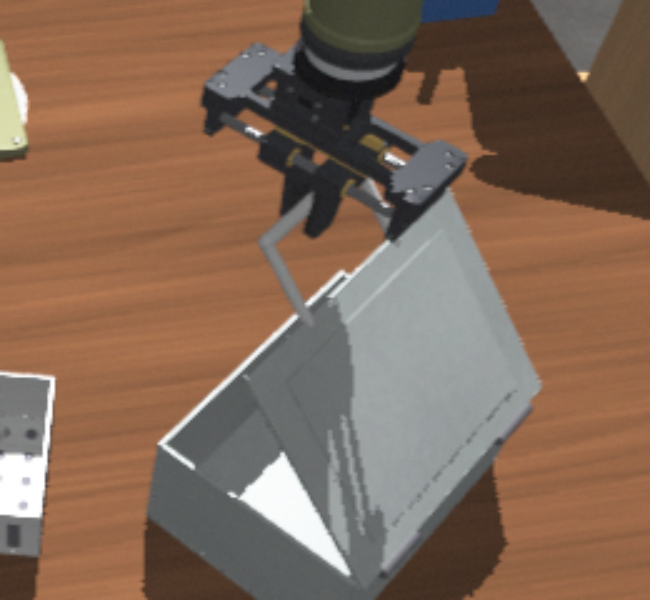

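```bash
python3 -m crank '[[[0,0,0],[0,0,0],0],[[0,0,0],[0,0,0],0],[[0,0,0],[0,0,0],0],[[0,0,0],[0,0,0],0],[[0,0,0],[0,0,0],0],[[0,0,0],[0,0,0],0],[[0,0,0],[0,0,0],0],[[0,0,0],[0,0,0],0]]'; python3 -c "
from h import *
lid()
import cv2
for n,y,x in(('scene',110,400),):
  im=imaging.capture(n);cv2.imwrite(f'pics/{n}12.png',cv2.resize(im[y:y+100,x:x+120,::-1],None,fx=6,fy=6,interpolation=cv2.INTER_CUBIC))
  im=imaging.capture('top');cv2.imwrite(f'pics/top12.png',im[:,:,::-1])
a=np.radians(45)+.0107
y=np.cross(U,TKX)
for w in (-.06,.06):
  for A in(40,45,50):
    a=np.radians(A)+.0107; print(w,A,proj('scene',HING-TKX*.28*np.cos(a)+U*.28*np.sin(a)+y*w)[0],proj('top',HING-TKX*.28*np.cos(a)+U*.28*np.sin(a)+y*w)[0])
"
```

```text
clock: 20.95
position: [0.5393, 0.2457, 0.321]
tcp_rot: [-2.969, -1.015, 0.004]
wrist_force: [-0.8, -0.9, -2.4]
finger_gap: 0.0091
lid est 44.651327188140876 radius 0.2772525058584146 lat -0.0004294977113511784
t 20.95 pos [0.539 0.246 0.321] gap 0.0091 F [-0.757 -0.893 -2.421] q [-0.194  0.619 -0.543  1.577  0.347  1.046 -0.172]
tool axes x [ 0.791  0.612 -0.001] y [ 0.612 -0.791 -0.005] z [-0.004  0.003 -1.   ]
shift now-axes (30mm): [-0.024 -0.015 -0.105]  turn (6deg): [-0.048  0.012 -0.012]  shift in goal axes: [-0.024 -0.015 -0.105]
-0.06 40 [416.842 158.672] [209.884 222.605]
-0.06 45 [425.363 156.511] [202.091 213.879]
-0.06 50 [434.788 155.22 ] [193.688 204.313]
0.06 40 [452.332 126.866] [155.828 264.506]
0.06 45 [461.205 124.123] [146.95  256.455]
0.06 50 [470.927 122.204] [137.519 247.5  ]
```

View pics/scene12.png

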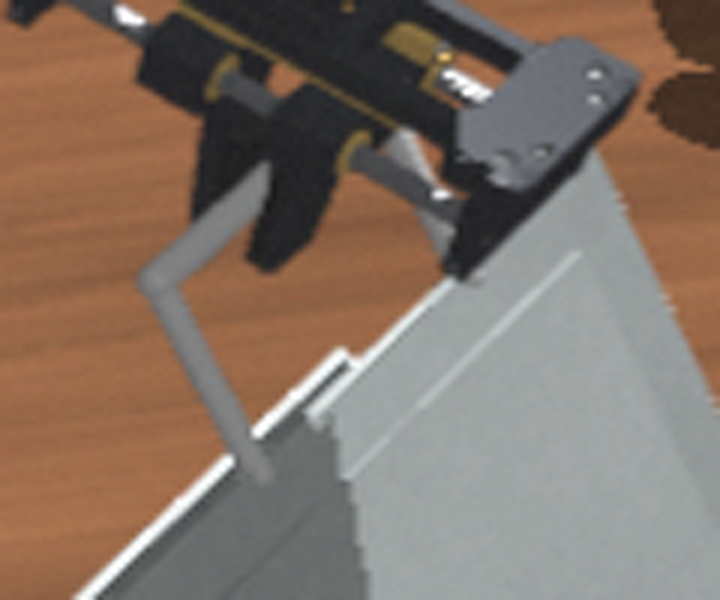

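View pics/top12.png

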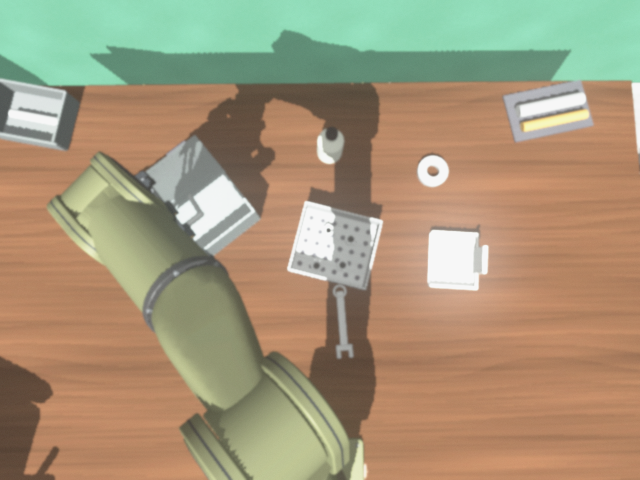

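```bash
python3 -c "
from h import *
import cv2
im=cv2.imread('pics/top12.png');cv2.imwrite('pics/z.png',cv2.resize(im[195:300,280:500],None,fx=3.5,fy=3.5,interpolation=cv2.INTER_CUBIC))
"
```

```text
(no output)
```

View pics/z.png

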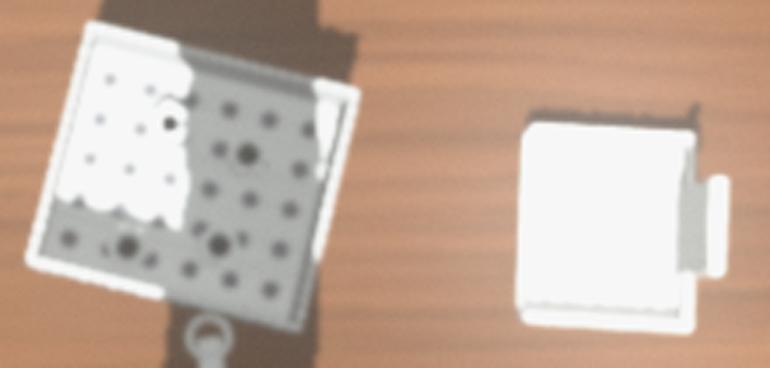

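Four nuts are flat in the basket, at (170,122), (247,153), (127,246) and (218,243). The tray is empty, flat and clear of everything. The lid is steady at about 45°.

```bash
python3 -c "
from plant import arm
print(arm.job_done())"
```

```text
the job is handed in; nothing more can be done
None
```

The job is handed in at about 21 s of the 72 s allowed. No verdict came back, so what follows is from my own checks.

- **Nuts:** I picked the tray up by its grip and tipped it to about 36° over the basket. All four nuts slid off and lie in the basket in the last overhead picture.
- **Tray:** It is back at about its old place. The wrist read 23 N as it seated, then I let go. The pictures show it empty, flat and well clear of the tank.
- **Lid:** It is held by its handle at 44.7° by my arm-pose estimate. The handle corner in the scene picture matched the 45° prediction to within about a pixel. The pose barely changed over a 0.8 s hold (about 0.2°), with about 2.7 N at the wrist.
- **Bystanders:** The bottle, bearing and spanner look unmoved in the pictures; I did not measure them again.

**Readings that did not fit:**
- The finger gap on the 12 mm bar read 10.1 mm at the grasp and 9.1 mm at the end. It had stopped changing during the final hold.
- The estimated handle radius was about 3 mm short of 280 mm.
- The wrist force rose briefly to about 15 N while lifting the lid, and fell once I moved the gripper slightly towards the hinge.

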